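Build a stepped pulley on the drive head

ROBOT

A 6-joint arm with a two-finger parallel gripper is mounted at the origin on the work surface. World frame = base frame: x ahead of the robot, y to its left, z up, the work surface at z = 0. Lengths are in m, angles in rad, forces in N, time in s.
With the tool pointing down it reaches from about 0.425 to 0.95 m from the base axis. Payload 3.5 kg.
Tool frame: the origin (TCP) lies midway between the tips of the shut fingers; the grasp point (between the pads) lies 19 mm behind it; z points along the fingers, y is the line along which they close (so a half turn about z gives the same grasp; the last joint's range is limited). The gripper opens to 85 mm and grips with 20 to 120 N. Pads are 22 mm wide; open, the fingers measure 114 mm over their backs; the gripper's body (76 mm by 85 mm) begins 54 mm behind the grasp point. The pads swing forward as they close: fully open they stand 13 mm farther back than shut.
Start: joints at [0.988, 0.286, 1.577, -0, 1.279, -0.15], TCP at [0.283, 0.613, 0.204] pointing down, gripper open.
Joint ranges: [-2.77, 2.77], [-0.9, 2.22], [0.21, 2.48], [-1.53, 4.67], [0.24, 2.81], [-2.84, 2.84]. Speed limits (rad/s): [2.79, 2.79, 3.14, 3.14, 3.14, 3.14].

INTERFACE

Orientations are given as a unit quaternion [x, y, z, w].
In Python, from plant import ctrl, cams, order gives the robot as it stands.
- The arm moves only by the tool move_arm, never from a script. Its argument "plan" is one flat list of numbers, 7 for each row, row after row: the shift along the world's x, y, z in mm, then the turn, a rotation vector about the world's x, y, z in degrees, then the finger opening in mm, from 0 to 85.4. A call has 1 to 12 rows; each row shifts and turns the commanded pose from where the row before left it; what a row does not reach is not made up. A row lasts 1/10 s, in which the tool goes at most 50 mm and 8.59 degrees, less where a joint would pass 70% of its speed; a pose out of reach is approached as far as the arm can. A call is refused whole if a number of a shift passes 50 or a number of a turn 8.59, either way. A call with a gripper value outside its range is refused whole. The fingers move at their own pace and stop on an object; "newtons" is the grip in N (left out, the last holds). Time passes only in rows, so rows that do not move let the fingers close. It gives the time, the measured TCP pose, the force, the opening and the grip force at its end, in the units of the state.
- ctrl.get_state(): the state, without advancing time (a new reading comes with each control period).
- cams.read_camera(name): name is "scene" or "top"; returns a dict with "color" (480x640x3 uint8, red, green, blue), "fov_y" (degrees; the focal length in pixels is half the picture's height over the tangent of half this angle, whatever the lens; pixels are square), "cx", "cy" (the principal point, pixels), "origin" and "orientation" of the camera in the world. Camera axes: x right, y up, looking along -z (the intrinsics and any distortion apply to the point x, -y, -z); pixel columns grow to the right and rows downward; lengths in m; the calibration is good to about 2 mm. A picture is of the moment at which its call begins. There is no depth.
- order.sign_off(): hands the job in; it is judged then, once.
The state is a dict: "time": time; "qpos": joint angles; "dq": joint speeds; "joint_efforts": joint torques, N m; "eef_pos": TCP position; "tcp_rot": TCP orientation; "contact_force": force on the tool from outside, world axes, zero at the start; "wrist_torque": the same for the moment, N m; "opening": opening from 0.0 (shut) to 1.0 (fully open); "finger_force": force on a finger pad.
Only numpy, scipy, OpenCV 4.12 (cv2) and the standard library are available. Lean on these libraries where they do the work, as an engineer would, in place of code of your own. Each camera call takes 0.05 s, during which the arm holds its last target. There are 200 camera calls.

TASK

Twist the yellow guard cap anticlockwise (seen from above) to free it from its claws on the green drive head, lift it off and lay it wholly inside the blue parts tray. Then build the stepped pulley on the head's spigot: seat every flanged pulley on the bench flange down, one on another, largest at the bottom to smallest at the top, each fully home on the spigot beneath it, and last of all seat the red end cap on top in the same way. Leave the tools and other things on the bench where they are.

Things in the scene. Friction and masses are not known exactly. Their poses are not given: they have to be found in the camera images.
- seat (a point): Seat of the first pulley: centre of the top of the drive head's steel pedestal, at the foot of its spigot, 56 mm above the bench; z up. Pedestal 56 mm diameter, rising 26 mm from the housing; brass spigot on it 26 mm diameter, 9 mm high, chamfered. A seated part's underside lies at this height, the next one's 52 mm higher, and so on.
- head: Drive head, fixed to the bench: green round housing 150 mm diameter, 30 mm high; origin under its centre. Two dark claws stand on it at its +x and -x, 43 to 64 mm from the axis, up to 18 mm above the housing (a pulley seated first clears them by 8 mm). Clockwise of each claw is a stop; brass stops stand 1.15 rad anticlockwise of them.
- guard_grip (a point): Middle of the black grip bar of the yellow guard cap, on its axis, 20 mm below the bar's top; 39 mm above the seat when mounted. Bar 70 mm long (this frame's x), 16 mm thick (y), 40 mm high, on a yellow disc 76 mm diameter whose top is 22 mm below this point. Two legs run down at +x and -x to steel lugs reaching 52.5 mm from the axis. About 150 g.
- guard_foot (a point): Point on the guard cap's axis level with its lugs' undersides, 64 mm below the grip. Mounted, it sits loosely on the spigot, lugs under the claws (its x within 0.1 rad of the head's x), and cannot be lifted. Anticlockwise from above it turns freely: clear of the claws from 0.5 rad past the head's x, stopped at 0.9; there it lifts straight off (40 mm up clears everything).
- tray: Fixed blue open parts tray, 180 x 220 mm (x, y) outside, 35 mm high, wall and floor 4 to 5 mm; origin at the centre of its underside.
- p110_mid (a point): Pulley with blue flange, 110 mm diameter, 12 mm thick; aluminium drum 56 mm diameter, 40 mm high above it; brass spigot 26 mm diameter, 9 mm high on top. Underside: recess 29 mm diameter, 12 mm deep. About 400 g. Point on the axis about half-way up, 34 mm above the underside, 22 mm above the flange; z is the axis. Starts flange down on the bench; may be absent.
- p98_mid (a point): Pulley with grey flange, 98 mm diameter, 12 mm thick; aluminium drum 50 mm diameter, 40 mm high above it; brass spigot 26 mm diameter, 9 mm high on top. Underside: recess 29 mm diameter, 12 mm deep. About 340 g. Point on the axis about half-way up, 34 mm above the underside, 22 mm above the flange; z is the axis. Starts flange down on the bench; may be absent.
- p86_mid (a point): Pulley with yellow flange, 86 mm diameter, 12 mm thick; aluminium drum 44 mm diameter, 40 mm high above it; brass spigot 26 mm diameter, 9 mm high on top. Underside: recess 29 mm diameter, 12 mm deep. About 280 g. Point on the axis about half-way up, 34 mm above the underside, 22 mm above the flange; z is the axis. Starts flange down on the bench; may be absent.
- p74_mid (a point): Pulley with green flange, 74 mm diameter, 12 mm thick; aluminium drum 38 mm diameter, 40 mm high above it; brass spigot 26 mm diameter, 9 mm high on top. Underside: recess 29 mm diameter, 12 mm deep. About 220 g. Point on the axis about half-way up, 34 mm above the underside, 22 mm above the flange; z is the axis. Starts flange down on the bench; may be absent.
- endcap_mid (a point): Centre of the knob of the red plastic end cap: flange 62 mm diameter, 12 mm thick, knob 34 mm diameter and 40 mm high above it, flat top; recess 29 mm diameter, 12 mm deep in the underside. About 150 g. This point is on the axis, 34 mm above the flange's underside; z is the axis. Starts flange down on the bench.
- wrench: Bystander: wrench 140 mm long lying on the bench before the head. Origin at the centre of its underside.
- jar: Bystander: glass jar, 70 mm diameter, 90 mm high; origin under its centre.
- mug: Bystander: blue mug, 80 mm diameter, 90 mm high; origin under its centre.
- can: Bystander: orange tin, 66 mm diameter, 110 mm high; origin under its centre.
- brush: Bystander: brush lying on the bench; origin at the centre of its underside.
- tape: Bystander: roll of black tape, 90 mm diameter, 25 mm high; origin under its centre.
- driver: Bystander: screwdriver lying on the bench; origin at the centre of its underside.
There are look-alikes about, which are no part of the job. What is shaped like the part that bears guard_grip but pink is not meant.

How it is judged:
On the way, in this order (a step that is already met when the one before it is completed fails the run):
1. the guard cap is laid in the parts tray (x of guard_grip in the frame of tray between -0.085 and 0.085 m and y of guard_grip in the frame of tray between -0.105 and 0.105 m and z of guard_grip in the frame of tray between 0 and 0.078 m and linear speed of guard below 0.03 m/s), for 0.2 s.
2. all the pulleys are seated on the head, largest at the bottom (horizontal distance between each of p110_mid, p98_mid, p86_mid, p74_mid and seat below 0.008 m and angle between each of p110_mid, p98_mid, p86_mid, p74_mid's own z axis and vertical below 0.06 rad and (z of p110_mid in the frame of seat between 0.03 and 0.038 m or z of p110_mid in the frame of seat between 0.082 and 0.09 m or z of p110_mid in the frame of seat between 0.134 and 0.142 m or z of p110_mid in the frame of seat between 0.186 and 0.194 m) and (z of p98_mid in the frame of seat between 0.03 and 0.038 m or z of p98_mid in the frame of seat between 0.082 and 0.09 m or z of p98_mid in the frame of seat between 0.134 and 0.142 m or z of p98_mid in the frame of seat between 0.186 and 0.194 m) and (z of p86_mid in the frame of seat between 0.03 and 0.038 m or z of p86_mid in the frame of seat between 0.082 and 0.09 m or z of p86_mid in the frame of seat between 0.134 and 0.142 m or z of p86_mid in the frame of seat between 0.186 and 0.194 m) and (z of p74_mid in the frame of seat between 0.03 and 0.038 m or z of p74_mid in the frame of seat between 0.082 and 0.09 m or z of p74_mid in the frame of seat between 0.134 and 0.142 m or z of p74_mid in the frame of seat between 0.186 and 0.194 m) and z of each of p98_mid, p86_mid, p74_mid in the frame of p110_mid above 0.04 m and z of each of p86_mid, p74_mid in the frame of p98_mid above 0.04 m and z of p74_mid in the frame of p86_mid above 0.04 m), for 0.2 s.
3. the end cap is seated on top (horizontal distance between endcap_mid and seat below 0.008 m and angle between endcap_mid's own z axis and vertical below 0.06 rad and (z of endcap_mid in the frame of seat between 0.186 and 0.194 m or z of endcap_mid in the frame of seat between 0.238 and 0.246 m) and z of endcap_mid in the frame of p110_mid above 0.04 m and z of endcap_mid in the frame of p98_mid above 0.04 m and z of endcap_mid in the frame of p86_mid above 0.04 m and z of endcap_mid in the frame of p74_mid above 0.04 m), for 0.2 s.
At the end, for the whole second after the job is handed in: Guard cap in the tray (grip inside the walls, under 78 mm high). Every pulley present on the head, flange down: within 8 mm of the axis, tilt under 0.06 rad, within 4 mm of its fully seated height, larger below smaller; end cap seated likewise on top; all at rest (all of step 2 and all of step 3 and x of guard_grip in the frame of tray between -0.085 and 0.085 m and y of guard_grip in the frame of tray between -0.105 and 0.105 m and z of guard_grip in the frame of tray between 0 and 0.078 m and linear speed of each of p110, p98, p86, p74, endcap, guard below 0.02 m/s); the robot touches nothing.
It fails at once if a bystander (tool, jar, mug, tin, brush, tape) is moved more than 40 mm (distance of any of wrench, jar, mug, can, brush, tape, driver from where it was at the start of the episode above 0.04 m).
Of p110, p98, p86, p74 only 3 to 4 are there at a start; the rules pass over those that are not, and their reading is None.
At some moment in a run one of p110, p98, p86, p74, endcap may be knocked a few centimetres aside while the robot is not near it.
It also fails if it takes over 200 s, if anything falls off the work surface, if the arm or the gripper's body presses on something with over 40 N, if the wrist force passes 120 N, or if a joint passes its speed limit or range.

## Working session

There is one attempt and no reset: what is moved stays moved. The work goes in short steps, Python scripts to look and compute and a tool call to move; the robot and the scene stay as the last step left them, time stands still between calls to the robot, and variables do not carry over. Pictures are saved under pics/ and viewed, at most 14 in all, crops included, and the job is handed in when it is done.

Besides the shell and the picture viewer there is one more tool, called after "Request:" as name(argument=value, ...), one argument or row to a line, values as JSON. move_arm: Moves the arm, as the interface text tells. Its arguments: {"type":"object","properties":{"plan":{"type":"array","items":{"type":"number"}},"newtons":{"type":"number"}},"required":["plan"]}

```bash
ls; mkdir -p pics
cat > h.py <<'E'
import numpy as np, cv2
from scipy.spatial.transform import Rotation as R
from plant import ctrl, cams, order
def shot(n,save=None):
    d=cams.read_camera(n)
    if save: cv2.imwrite('pics/'+save,d['color'][:,:,::-1])
    return d
def ray(d,u,v):
    h=d['color'].shape[0]; f=h/2/np.tan(np.radians(d['fov_y'])/2)
    p=np.array([(u-d['cx'])/f,(v-d['cy'])/f])
    if d.get('distortion') is not None:
        K=np.array([[f,0,d['cx']],[0,f,d['cy']],[0,0,1.]])
        p=cv2.undistortPoints(np.array([[[u,v]]],float),K,np.array(d['distortion'],float))[0,0]
    c=np.array([p[0],-p[1],-1.])
    return np.array(d['origin']),R.from_quat(d['orientation']).apply(c)
def onz(d,u,v,z):
    o,r=ray(d,u,v); return o+r*(z-o[2])/r[2]
def proj(d,P):
    h=d['color'].shape[0]; f=h/2/np.tan(np.radians(d['fov_y'])/2)
    c=R.from_quat(d['orientation']).inv().apply(np.array(P)-np.array(d['origin']))
    return d['cx']+f*c[0]/-c[2], d['cy']-f*c[1]/-c[2]
E
python3 - <<'E'
from h import *
for n in('scene','top'):
    d=shot(n,n+'0.png'); print(n,{k:v for k,v in d.items() if k!='color'})
print(ctrl.get_state())
E
```

```text
pics
scene {'fov_y': 54.61082099792083, 'cx': 322.1178439441251, 'cy': 242.50406629720428, 'origin': array([ 0.916445  , -0.63514975,  1.27106467]), 'orientation': array([0.26588129, 0.0723749 , 0.26848348, 0.92303068])}
top {'fov_y': 57.71066126212702, 'cx': 323.0746612399746, 'cy': 238.7149770566626, 'origin': array([ 0.35755875, -0.00379259,  1.15311401]), 'orientation': array([ 0.05916056, -0.04532866, -0.69760502,  0.71259566])}
{'time': 0.1, 'qpos': array([ 9.88013544e-01,  2.87109978e-01,  1.57806068e+00, -1.91608165e-05,
        1.27861310e+00, -1.49998708e-01]), 'dq': array([-0.00146592, -0.00200376, -0.0031694 ,  0.00082585,  0.00302385,
       -0.00109035]), 'joint_efforts': array([-3.17795138e-04, -4.07301307e+01, -2.93699956e+01, -1.73241224e-04,
        3.43745909e-03, -6.56951826e-08]), 'eef_pos': array([0.28269951, 0.61221181, 0.20294735]), 'tcp_rot': array([ 2.14704375e-01,  9.76678469e-01, -1.02612045e-03, -3.83916234e-04]), 'contact_force': array([ 0.25807832, -0.26293075, -0.94503368]), 'wrist_torque': array([ 0.0046769 , -0.03088141, -0.00071639]), 'finger_force': 0.0, 'opening': 0.9989593640860627}
```

View pics/scene0.png

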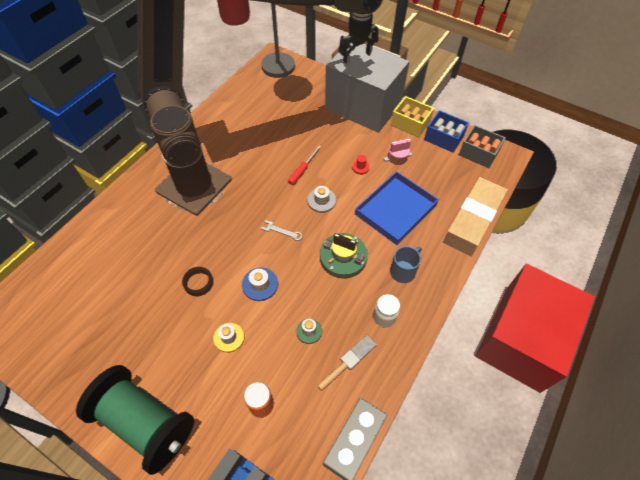

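View pics/top0.png

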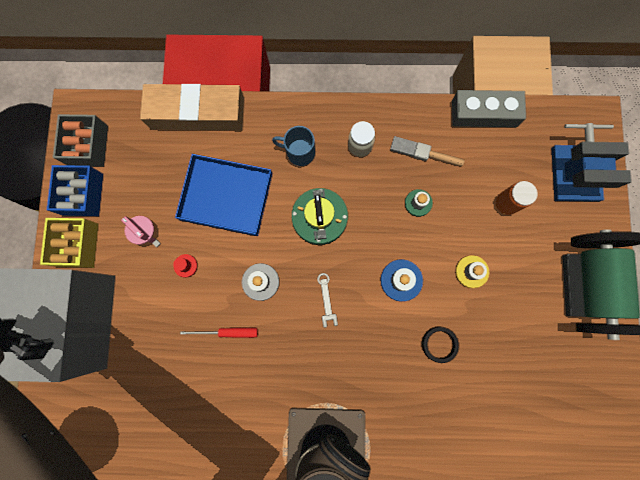

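The two pictures show everything: in the top view the head with the guard is at (320,215), the tray at (225,195), p110 (blue) at (402,280), p98 (grey) at (260,282), p86 (yellow) at (473,271), p74 (green) at (419,202) and the red end cap at (185,266). The pink look-alike is at (140,230).

```bash
cat >> h.py <<'E'
# HSV ranges (opencv) of flanges
COL={'p110':((100,120,40),(125,255,255)),'p98':((0,0,90),(180,40,200)),'p86':((22,150,90),(35,255,255)),'p74':((55,60,20),(90,255,200)),'endcap':((0,180,60),(6,255,255))}
def blob(d,lo,hi,win=None):
    hsv=cv2.cvtColor(d['color'],cv2.COLOR_RGB2HSV)
    m=cv2.inRange(hsv,np.array(lo),np.array(hi))
    if win is not None:
        w=np.zeros_like(m); x,y,r=map(int,win); w[max(y-r,0):y+r,max(x-r,0):x+r]=255; m&=w
    m=cv2.morphologyEx(m,cv2.MORPH_OPEN,np.ones((2,2),np.uint8))
    cs,_=cv2.findContours(m,cv2.RETR_EXTERNAL,cv2.CHAIN_APPROX_NONE)
    return max(cs,key=cv2.contourArea),m
def flange(d,name,z,win):
    "flange centre: hull of blob -> points on plane z -> fitted min circle"
    c,_=blob(d,*COL[name],win)
    P=np.array([onz(d,u,v,z)[:2] for u,v in c[:,0]])
    (x,y),r=cv2.minEnclosingCircle((P*1000).astype(np.float32))
    return np.round([x,y,2*r],1)
BR=((8,120,120),(22,255,255))
def brass(d,z,win):
    c,_=blob(d,*BR,win); m=cv2.moments(c)
    if m['m00']==0: return None
    u,v=m['m10']/m['m00'],m['m01']/m['m00']
    return np.round(onz(d,u,v,z)[:2]*1000,1)
E
python3 - <<'E'
from h import *
W={'top':{'p110':(402,280,26),'p98':(260,282,26),'p86':(473,271,22),'p74':(419,202,20),'endcap':(185,266,18),'head':(320,215,35)},
'scene':{'p110':(260,282,24),'p98':(322,197,20),'p86':(229,336,20),'p74':(309,329,18),'endcap':(361,164,14),'head':(344,254,30)}}
for n in W:
    d=shot(n)
    for k,w in W[n].items():
        if k=='head':
            c,_=blob(d,*COL['p74'],w); P=np.array([onz(d,u,v,.03)[:2] for u,v in c[:,0]])*1000
            print(n,k,cv2.minEnclosingCircle(P.astype(np.float32)))
            c,_=blob(d,*COL['p86'],w); P=np.array([onz(d,u,v,.073)[:2] for u,v in c[:,0]])*1000
            print(n,'disc',cv2.minEnclosingCircle(P.astype(np.float32)))
            c,_=blob(d,(0,0,0),(180,255,45),(w[0],w[1],24)); P=np.array([onz(d,u,v,.115)[:2] for u,v in c[:,0]])*1000
            print(n,'bar',cv2.minAreaRect(P.astype(np.float32)))
        else:
            try:print(n,k,flange(d,k,.012,w),brass(d,.061,w) if k!='endcap' else '')
            except Exception as e: print(n,k,e)
    c,_=blob(d,(105,150,60),(125,255,255),(225,195,60) if n=='top' else (397,207,42)); P=np.array([onz(d,u,v,.035)[:2] for u,v in c[:,0]])*1000
    print(n,'tray',cv2.minAreaRect(P.astype(np.float32)))
E
```

```text
top p110 [ 420.3 -187.7  108.1] [ 418.8 -180.8]
top p98 [408.1 180.2  96.8] [406.1 173.7]
top p86 [ 446.7 -372.    85.5] [ 444.9 -357.2]
top p74 [ 627.5 -233.6   72.3] [ 618.6 -225. ]
top endcap [446.3 381.2  62.9] 
top head ((582.6058959960938, 29.223543167114258), 75.0500717163086)
top disc ((546.6873779296875, 26.350284576416016), 1.797555923461914)
top bar ((594.9259033203125, 31.369813919067383), (15.026588439941406, 12.210981369018555), 1.3346359729766846)
top tray ((636.118408203125, 281.94732666015625), (214.1009521484375, 180.33309936523438), 79.45771026611328)
scene p110 [ 429.4 -190.7  101.3] [ 444.4 -202.9]
scene p98 [415.5 174.7  93. ] [430.6 156.9]
scene p86 [ 454.3 -373.    83.8] [ 470.9 -380.9]
scene p74 [ 637.  -236.9   66.8] [ 643.4 -247.2]
scene endcap [450.2 387.7  87.4] 
scene head ((622.1072387695312, -2.924670696258545), 47.36728286743164)Traceback (most recent call last):
  File "<stdin>", line 10, in <module>
  File "h.py", line 31, in blob
    return max(cs,key=cv2.contourArea),m
           ~~~^^^^^^^^^^^^^^^^^^^^^^^^
ValueError: max() iterable argument is empty
```

Run:
```python
from h import *
a=shot('top')['color'];b=shot('scene')['color']
f=lambda im,u,v:cv2.resize(im[v-32:v+32,u-32:u+32],(260,260),interpolation=cv2.INTER_CUBIC)
t=np.vstack([np.hstack([f(a,402,280),f(a,320,215),f(a,473,271)]),np.hstack([f(b,260,282),f(b,344,254),f(b,309,329)])])
cv2.imwrite('pics/c1.png',t[:,:,::-1])
```

```text
(no output)
```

View pics/c1.png

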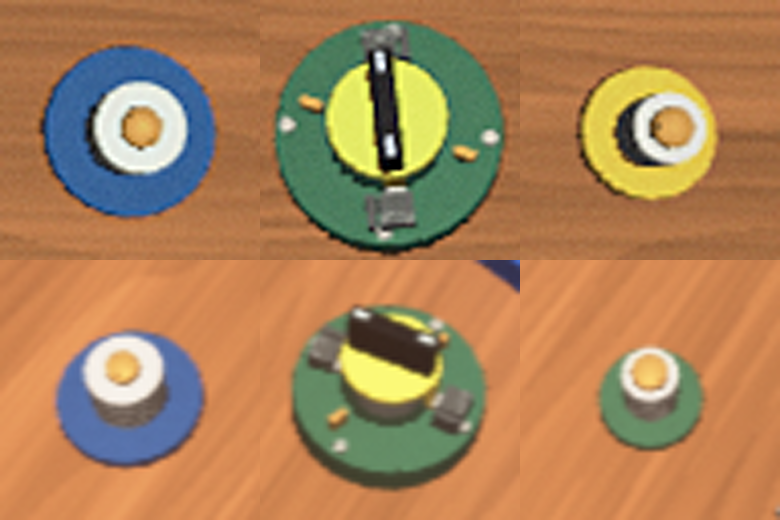

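The crops show the drum tops as white rings with a brass centre. The guard bar lies nearly along image-vertical in the top view, with its long axis close to world x. The claws are at the top and bottom of the head.

```bash
cat >> h.py <<'E'
def ring(d,z,win):
    c,_=blob(d,(0,0,170),(180,60,255),win)
    P=np.array([onz(d,u,v,z)[:2] for u,v in c[:,0]])*1000
    (x,y),r=cv2.minEnclosingCircle(P.astype(np.float32)); return np.round([x,y,2*r],1)
E
python3 - <<'E'
from h import *
W={'top':{'p110':(402,280,26),'p98':(260,282,26),'p86':(473,271,22),'p74':(419,202,20),'head':(320,215,35)},
'scene':{'p110':(260,282,24),'p98':(322,197,20),'p86':(229,336,20),'p74':(309,329,18),'head':(344,254,30)}}
for n in W:
    d=shot(n); hsv=cv2.cvtColor(d['color'],cv2.COLOR_RGB2HSV)
    for k,w in W[n].items():
        if k!='head': print(n,k,ring(d,.052,w)); continue
        c,m=blob(d,(24,90,120),(36,255,255),w); c=cv2.convexHull(np.vstack([x for x in cv2.findContours(m,0,1)[0] if len(x)>5]))
        P=np.array([onz(d,u,v,.073)[:2] for u,v in c[:,0]])*1000
        print('disc',cv2.minEnclosingCircle(P.astype(np.float32)))
        if n=='top':print('px',[hsv[y,x].tolist() for x,y in((319,200),(318,208),(321,222))])
        c,_=blob(d,(0,0,0),(180,255,60),(w[0]-1,w[1]-5,20))
        P=np.array([onz(d,u,v,.115)[:2] for u,v in c[:,0]])*1000
        print('bar',cv2.minAreaRect(P.astype(np.float32)),cv2.boundingRect(c))
    if n=='scene':
        c,_=blob(d,(100,150,60),(125,255,255),(397,207,42)); print('tray',cv2.minAreaRect((np.array([onz(d,u,v,.035)[:2] for u,v in c[:,0]])*1000).astype(np.float32)))
        c,_=blob(d,(0,150,60),(8,255,255),(361,164,14)); print('endcap',cv2.minEnclosingCircle((np.array([onz(d,u,v,.012)[:2] for u,v in c[:,0]])*1000).astype(np.float32)))
E
```

```text
top p110 [ 421.2 -189.    56.5]
top p98 [406.9 174.8  90.2]
top p86 [ 447.4 -372.4   43.7]
top p74 [ 629.4 -235.3   38. ]
disc ((584.6237182617188, 29.100929260253906), 38.26741027832031)
px [[137, 104, 22], [38, 23, 45], [0, 0, 0]]
bar ((585.0595703125, 29.646894454956055), (36.2908821105957, 13.44091510772705), 7.631680011749268) (316, 202, 7, 15)
scene p110 [ 426.8 -188.6   58.4]
scene p98 [429.6 158.  100. ]
scene p86 [ 454.1 -372.6   44.4]
scene p74 [ 634.9 -234.5   40.7]
disc ((593.7346801757812, 27.724279403686523), 40.242862701416016)
bar ((597.3841552734375, 12.450567245483398), (63.88153839111328, 17.53413963317871), 8.591390609741211) (335, 239, 20, 11)
tray ((650.26171875, 271.015869140625), (194.00103759765625, 163.0695037841797), 79.37519073486328)
endcap ((451.57281494140625, 388.78375244140625), 47.35966873168945)
```

Request:
move_arm(
  plan=[22,-42,0,0,0,2.7,85,22,-42,0,0,0,2.7,85,22,-42,0,0,0,2.7,85,22,-42,0,0,0,2.7,85,22,-42,0,0,0,2.7,85,22,-42,0,0,0,2.7,85,22,-42,0,0,0,2.7,85,22,-42,0,0,0,2.7,85,22,-42,0,0,0,2.7,85,22,-42,0,0,0,2.7,85,22,-42,0,0,0,2.7,85,22,-42,0,0,0,2.7,85],
  newtons=60,
)

```text
time: 1.6
eef_pos: [0.5478, 0.1069, 0.2046]
tcp_rot: [-0.067, 0.998, 0.0, 0.0]
contact_force: [0.9, -0.6, 0.1]
opening: 0.989
finger_force: 0.0
```

Request:
move_arm(
  plan=[19,-39,-10,0,0,0,85,19,-39,-10,0,0,0,85,0,0,-10,0,0,0,85,0,0,0,0,0,0,85],
)

```text
time: 2.0
eef_pos: [0.584, 0.0302, 0.1722]
tcp_rot: [-0.065, 0.998, 0.001, -0.002]
contact_force: [-0.1, 0.2, 0.4]
opening: 0.996
finger_force: 0.0
```

Run:
```python
from h import *
s=ctrl.get_state();print(s['eef_pos'],s['qpos'])
d=shot('scene');P=s['eef_pos'];Rt=R.from_quat(s['tcp_rot'])
im=d['color'].copy()
for y in(-.0427,.0427):
  u,v=proj(d,P+Rt.apply([0,y,-.013])); print(u,v); im[int(round(v)),int(round(u))]=(255,0,0)
f=cv2.resize(im[170:290,270:420],(750,600),interpolation=cv2.INTER_NEAREST)
cv2.imwrite('pics/c2.png',f[:,:,::-1])
```

```text
[0.58396344 0.03018369 0.17215681] [-1.21999303e-01  1.20133029e-01  1.83079734e+00  4.89639337e-04
  1.19474978e+00 -1.82351603e+00]
338.8292795885452 235.5702016095365
350.7972515180513 212.91223625267804
```

View pics/c2.png

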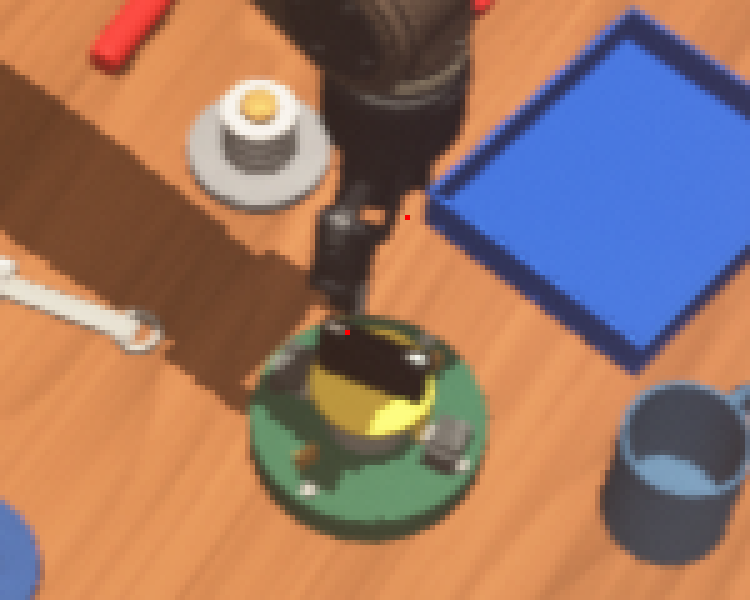

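The fingers straddle the bar correctly, so I go down and grip it.

Request:
move_arm(
  plan=[2,-1,-40,0,0,0,85,0,0,-40,0,0,0,85,0,0,-11,0,0,0,85,0,0,0,0,0,0,0,0,0,0,0,0,0,0,0,0,0,0,0,0,0,0,0,0,0,0,0,0,0,0,0,0,0,0,0,0,0,0,0,0,0,0],
  newtons=50,
)

```text
time: 2.95
eef_pos: [0.5882, 0.0293, 0.085]
tcp_rot: [-0.066, 0.998, -0.0, 0.001]
contact_force: [-0.9, -0.8, 5.1]
opening: 0.14
finger_force: 48.8
```

Request:
move_arm(
  plan=[0,0,0,0,0,5,0,0,0,0,0,0,5,0,0,0,0,0,0,5,0,0,0,0,0,0,5,0,0,0,0,0,0,5,0,0,0,0,0,0,5,0,0,0,0,0,0,5,0,0,0,0,0,0,5,0,0,0,0,0,0,0,0],
)

```text
time: 3.85
eef_pos: [0.5885, 0.0297, 0.085]
tcp_rot: [-0.403, 0.915, -0.001, 0.002]
contact_force: [-0.2, -0.4, 5.9]
opening: 0.141
finger_force: 49.0
```

Request:
move_arm(
  plan=[0,0,8,0,0,0,0,0,0,8,0,0,0,0,0,0,0,0,0,0,0],
)

```text
time: 4.15
eef_pos: [0.5876, 0.0297, 0.1003]
tcp_rot: [-0.403, 0.915, -0.0, 0.001]
contact_force: [0.4, -0.4, -1.5]
opening: 0.137
finger_force: 48.8
```

Request:
move_arm(
  plan=[0,0,40,0,0,0,0,0,0,20,0,0,0,0,8,42,0,0,0,-7,0,8,42,0,0,0,-7,0,8,42,0,0,0,-7,0,8,42,0,0,0,-7,0,9,42,0,0,0,-7,0,9,40,0,0,0,-5,0,0,0,-40,0,0,0,0,0,0,-30,0,0,0,0,0,0,0,0,0,0,0],
)

```text
time: 5.25
eef_pos: [0.6322, 0.2789, 0.0818]
tcp_rot: [-0.067, 0.998, -0.001, -0.007]
contact_force: [-1.0, -1.1, -3.4]
opening: 0.138
finger_force: 49.0
```

Run:
```python
from h import *
d=shot('scene');f=cv2.resize(d['color'][130:290,280:460],(675,600))
cv2.imwrite('pics/c3.png',f[:,:,::-1])
```

```text
(no output)
```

View pics/c3.png

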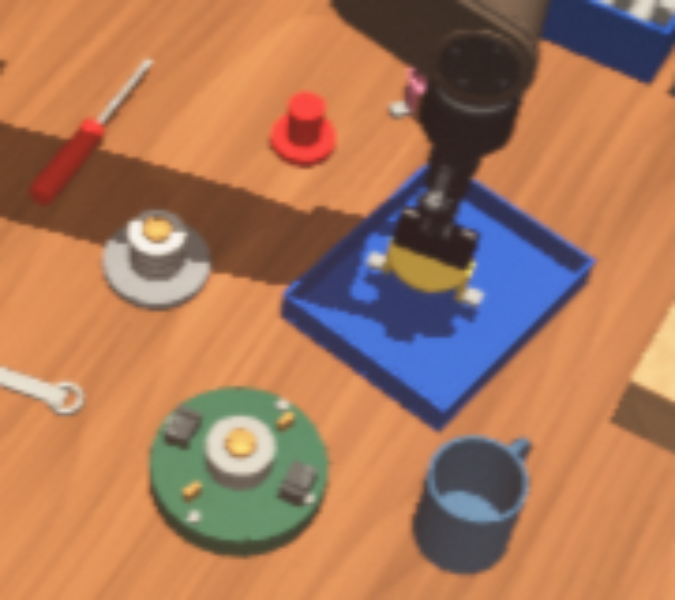

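The guard is off the head and held well inside the tray. I lower it and let go.

Request:
move_arm(
  plan=[0,0,-12,0,0,0,0,0,0,-10,0,0,0,0,0,0,0,0,0,0,0,0,0,0,0,0,0,85,0,0,0,0,0,0,85,0,0,0,0,0,0,85,0,0,0,0,0,0,85,0,0,40,0,0,0,85,0,0,40,0,0,0,85,0,0,40,0,0,0,85],
)

```text
time: 6.3
eef_pos: [0.6369, 0.2797, 0.1886]
tcp_rot: [-0.066, 0.998, -0.0, -0.0]
contact_force: [0.3, -0.2, 0.3]
opening: 0.992
finger_force: 0.0
```

```bash
cat > loc.py <<'E'
from h import *
W={'p110':(402,280,26),'p98':(260,282,26),'p86':(473,271,22),'p74':(419,202,20),'endcap':(185,266,18),'head':(320,215,35),'seat':(320,215,14)}
d=shot('top',None); print(np.round(ctrl.get_state()['eef_pos']*1000,1))
S=shot('scene')
f=cv2.resize(d['color'][120:320,120:520],(800,400)); cv2.imwrite('pics/top_now.png',f[:,:,::-1])
for k,w in W.items():
    try:
        if k=='head': c,_=blob(d,*COL['p74'],w); print(k,cv2.minEnclosingCircle((np.array([onz(d,u,v,.03)[:2] for u,v in c[:,0]])*1000).astype(np.float32)))
        elif k=='seat':
            for nm,dd,ww in(('top',d,w),('scene',S,(344,250,13))): print(k,nm,ring(dd,.056,ww))
        else: print(k,flange(d,k,.012,w),ring(d,.052,w) if k!='endcap' else '')
    except Exception as e: print(k,e)
E
python3 loc.py
```

```text
[640.9 281.  198.7]
p110 [ 420.3 -187.7  108.1] [ 420.9 -189.1   56.9]
p98 [410.5 177.3  91.3] [408.1 171.5  91.4]
p86 [ 446.7 -372.1   85.7] [ 447.4 -372.6   44.1]
p74 [ 627.5 -233.6   72.3] [ 629.2 -235.6   39.2]
endcap max() iterable argument is empty
head ((582.5438842773438, 29.208297729492188), 74.98957061767578)
seat top [585.3  29.1  57.2]
seat scene [591.5  29.6  57.6]
```

View pics/top_now.png

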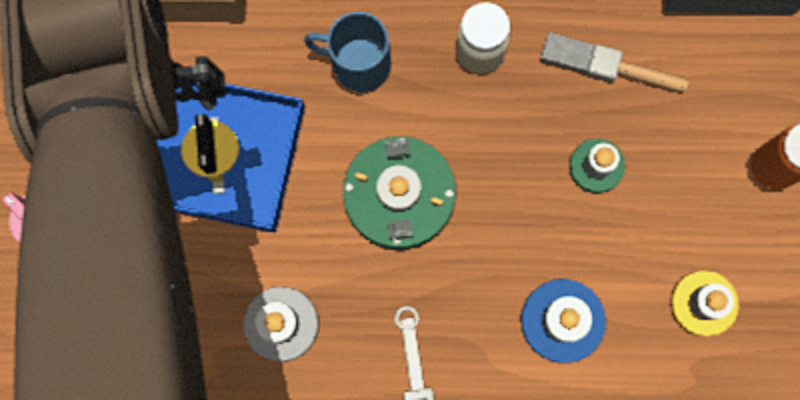

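Guard cap stands in the tray at (205,150) of this view, and the seat is clear. Next I fetch p110.

Request:
move_arm(
  plan=[-20,-43,0,0,0,-0.76,85,-20,-43,0,0,0,-0.76,85,-20,-43,0,0,0,-0.76,85,-20,-43,0,0,0,-0.76,85,-20,-43,0,0,0,-0.76,85,-20,-43,0,0,0,-0.76,85,-20,-43,0,0,0,-0.76,85,-20,-43,0,0,0,-0.76,85,-20,-43,0,0,0,-0.76,85,-20,-43,0,0,0,-0.76,85,-17,-40,0,0,0,0,85,0,0,0,0,0,0,85],
)

```text
time: 7.6
eef_pos: [0.4183, -0.1942, 0.1873]
tcp_rot: [0.003, 1.0, -0.001, -0.0]
contact_force: [-0.0, -0.0, -0.5]
opening: 0.997
finger_force: 0.0
```

Request:
move_arm(
  plan=[0,0,-40,0,0,0,85,0,0,0,0,0,0,85,0,0,0,0,0,0,85,0,0,0,0,0,0,85],
)

```text
time: 8.0
eef_pos: [0.421, -0.1901, 0.1486]
tcp_rot: [-0.001, 1.0, -0.001, 0.001]
contact_force: [0.1, 0.7, 0.5]
opening: 0.995
finger_force: 0.0
```

Request:
move_arm(
  plan=[2,1,-40,0,0,0,85,0,0,-40,0,0,0,85,0,0,-40,0,0,0,85,0,0,-9,0,0,0,85,0,0,0,0,0,0,85,0,0,0,0,0,0,20,0,0,0,0,0,0,20,0,0,0,0,0,0,20,0,0,0,0,0,0,20,0,0,0,0,0,0,20],
  newtons=80,
)

```text
time: 9.0
eef_pos: [0.4265, -0.1899, 0.0251]
tcp_rot: [0.001, 1.0, 0.0, 0.004]
contact_force: [-3.2, 11.5, 27.1]
opening: 0.254
finger_force: 80.2
```

Run:
```python
from h import *
s=ctrl.get_state();print(s['eef_pos'],s['opening'],s['contact_force'],s['wrist_torque'])
d=shot('scene');e=shot('top')
f=cv2.resize(d['color'][220:340,200:320],(400,400));g=cv2.resize(e['color'][220:340,340:460],(400,400))
cv2.imwrite('pics/c4.png',np.hstack([f,g])[:,:,::-1])
```

```text
[ 0.4265047  -0.1899062   0.02511679] 0.25427926568113907 [-3.19534632 11.52709688 27.10749467] [ 1.90485348  0.51789582 -0.00967807]
```

View pics/c4.png

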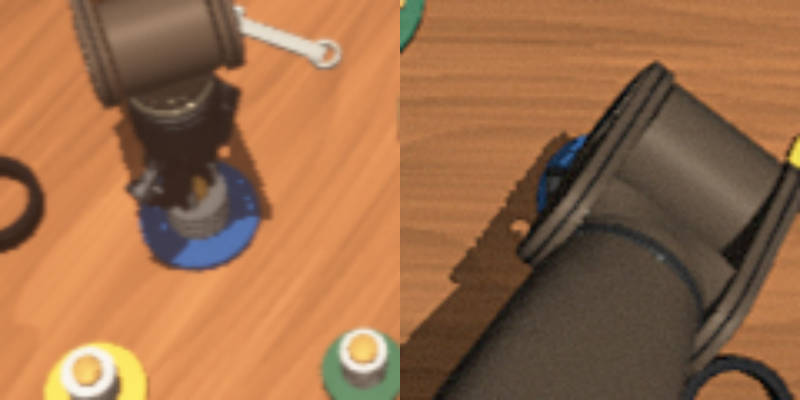

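Run:
```python
from h import *
d=shot('scene')
print(flange(d,'p110',.012,(260,285,28)))
s=ctrl.get_state();P=s['eef_pos'];Rt=R.from_quat(s['tcp_rot'])
for p in([0,0,0],[0,.028,0],[0,-.028,0],[0,0,-.019]): print(np.round(proj(d,P+Rt.apply(p)),1))
f=cv2.resize(d['color'][245:315,220:300],(800,600),interpolation=cv2.INTER_CUBIC)[:, :]
cv2.imwrite('pics/c5.png',cv2.convertScaleAbs(f,alpha=1.6,beta=10)[:,:,::-1])
```

```text
[ 457.9 -204.    78.8]
[259.5 281.8]
[265.  274.9]
[253.9 288.9]
[258.8 278.9]
```

View pics/c5.png

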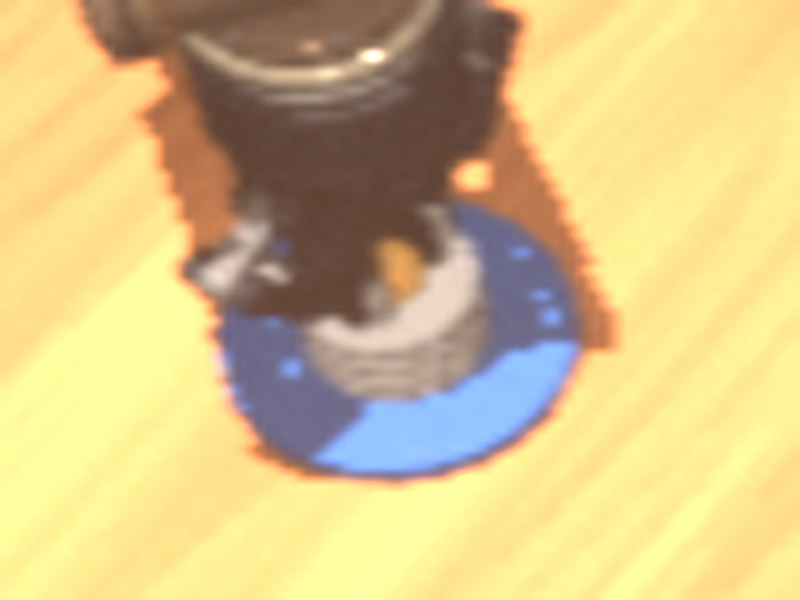

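The grip reading of 0.25 fits the 26 mm spigot, not the 56 mm drum. I open and look at how the fingers stand.

Request:
move_arm(
  plan=[0,0,0,0,0,0,85,0,0,0,0,0,0,85,0,0,0,0,0,0,85,0,0,0,0,0,0,85,0,0,0,0,0,0,85],
)

```text
time: 9.65
eef_pos: [0.4217, -0.189, 0.018]
tcp_rot: [0.0, 1.0, 0.0, -0.0]
contact_force: [0.4, 0.1, 0.1]
opening: 0.997
finger_force: 0.0
```

Run:
```python
from h import *
d=shot('scene')
s=ctrl.get_state();P=s['eef_pos'];Rt=R.from_quat(s['tcp_rot'])
im=d['color'][245:315,220:300]
f=cv2.convertScaleAbs(cv2.resize(im,(800,600),interpolation=cv2.INTER_CUBIC),alpha=1.6,beta=10)
for p in([0,.0427,-.013],[0,-.0427,-.013]):
  u,v=proj(d,P+Rt.apply(p)); cv2.circle(f,(int((u+.5-220)*10),int((v+.5-245)*8.57)),4,(255,0,0),-1)
cv2.imwrite('pics/c6.png',f[:,:,::-1])
```

```text
(no output)
```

View pics/c6.png

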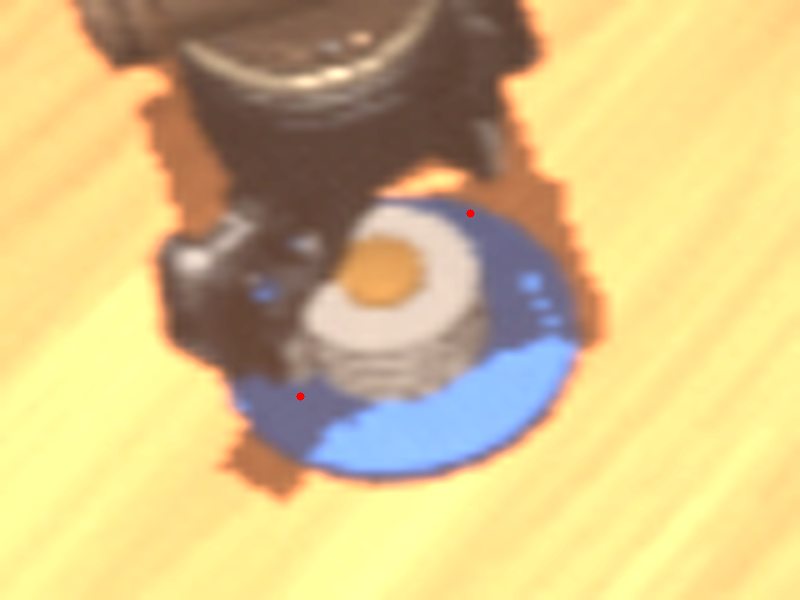

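Comparing the finger tips with their marks, they really sit about 19–24 mm higher than the reported z. That also explains the spigot grip, so I go 20 mm lower and grip the drum.

Request:
move_arm(
  plan=[1,0,-10,0,0,0,85,1,0,-10,0,0,0,85,0,0,0,0,0,0,85,0,0,0,0,0,0,20,0,0,0,0,0,0,20,0,0,0,0,0,0,20,0,0,0,0,0,0,20,0,0,0,0,0,0,20],
  newtons=60,
)

```text
time: 10.5
eef_pos: [0.4246, -0.1897, -0.0012]
tcp_rot: [-0.0, 1.0, -0.0, 0.001]
contact_force: [-0.2, 0.2, 1.9]
opening: 0.639
finger_force: 64.3
```

Request:
move_arm(
  plan=[0,0,30,0,0,0,20,0,0,40,0,0,0,20,0,0,40,0,0,0,20,27,36,0,0,0,0,20,27,36,0,0,0,0,20,27,36,0,0,0,0,20,27,36,0,0,0,0,20,27,36,0,0,0,0,20,27,36,0,0,0,0,20,3,3,0,0,0,0,20,0,0,0,0,0,0,20,0,0,0,0,0,0,20],
)

```text
time: 11.7
eef_pos: [0.5875, 0.0294, 0.1067]
tcp_rot: [0.0, 1.0, -0.0, -0.002]
contact_force: [-0.1, -0.5, -4.3]
opening: 0.632
finger_force: 65.7
```

Request:
move_arm(
  plan=[0,0,0,0,0,0,20,0,0,0,0,0,0,20],
)

```text
time: 11.9
eef_pos: [0.5884, 0.0287, 0.108]
tcp_rot: [0.001, 1.0, -0.0, -0.0]
contact_force: [0.4, 0.2, -4.0]
opening: 0.633
finger_force: 65.7
```

Request:
move_arm(
  plan=[0.5,0,-20,0,0,0,20,0,0,-18,0,0,0,20,0,0,-4,0,0,0,20,0,0,-3,0,0,0,20,0,0,-3,0,0,0,20,0,0,-2,0,0,0,20,0,0,-2,0,0,0,20,0,0,-1,0,0,0,20,0,0,0,0,0,0,20,0,0,0,0,0,0,20],
)

```text
time: 12.9
eef_pos: [0.5897, 0.0298, 0.0554]
tcp_rot: [-0.0, 1.0, -0.0, 0.0]
contact_force: [0.5, -0.2, -4.0]
opening: 0.633
finger_force: 65.8
```

Request:
move_arm(
  plan=[0,0,-1.5,0,0,0,20,0,0,0,0,0,0,20,0,0,0,0,0,0,85,0,0,0,0,0,0,85,0,0,0,0,0,0,85,0,0,0,0,0,0,85,0,0,40,0,0,0,85,0,0,40,0,0,0,85,0,0,30,0,0,0,85,0,0,0,0,0,0,85],
)

```text
time: 13.9
eef_pos: [0.5933, 0.0294, 0.1702]
tcp_rot: [-0.0, 1.0, -0.001, 0.006]
contact_force: [1.4, -0.2, 0.3]
opening: 0.993
finger_force: 0.0
```

Request:
move_arm(
  plan=[0,-40,0,0,0,0,85,0,-40,0,0,0,0,85,0,-40,0,0,0,0,85,0,0,0,0,0,0,85],
)

```text
time: 14.3
eef_pos: [0.5891, -0.0943, 0.1627]
tcp_rot: [0.002, 1.0, -0.001, -0.0]
contact_force: [-0.2, -0.5, 0.2]
opening: 0.994
finger_force: 0.0
```

Run:
```python
from h import *
d=shot('top');S=shot('scene');print(ctrl.get_state()['eef_pos'])
hsv=cv2.cvtColor(d['color'],cv2.COLOR_RGB2HSV); print([hsv[y,x].tolist() for x,y in((246,282),(260,297),(257,270),(285,282),(239,282))])
f=lambda im,a,b,c,e:cv2.resize(im[b:e,a:c],(400,400))
cv2.imwrite('pics/c7.png',np.hstack([f(d['color'],230,180,350,300),f(S['color'],280,150,400,270)])[:,:,::-1])
```

```text
[ 0.58902229 -0.0907609   0.16266088]
[[30, 8, 183], [21, 10, 182], [38, 12, 173], [13, 151, 162], [12, 158, 168]]
```

View pics/c7.png

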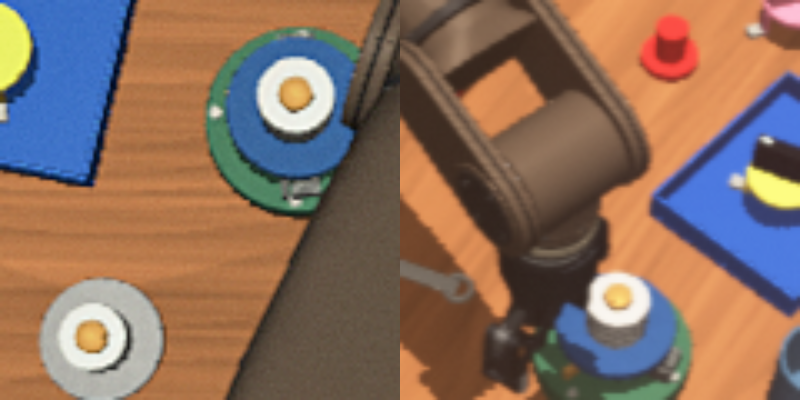

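p110 is seated, its drum top level and centred on the head at (295,95) of the left half. The p98 at (100,338) stands clear. I measure both.

```bash
cat > m.py <<'E'
from h import *
import sys
d=shot('top')
def top(u,v,r,z,vmin=205):
    c,_=blob(d,(0,0,vmin),(180,60,255),(u,v,r))
    (a,b),q=cv2.minEnclosingCircle(c.astype(np.float32))
    P=np.array([onz(d,x,y,z)[:2] for x,y in c[:,0]])*1000
    (x,y),rr=cv2.minEnclosingCircle(P.astype(np.float32)); return np.round([x,y,2*rr],1)
E
python3 - <<'E'
from m import *
print('p98',top(260,282,24,.052),flange(d,'p98',.012,(260,282,26)))
print('stack',top(318,208,16,.108))
S=shot('scene')
for k,w in(('p86',(473,271,22)),('p74',(419,202,20)),('endcap',(185,266,18))):
    try: print(k,flange(d,k,.012,w))
    except Exception as e: print(k,e)
E
```

```text
p98 [408.7 181.5  51. ] [408.1 180.2  96.8]
stack [587.   29.8  55.6]
p86 [ 446.7 -372.    85.5]
p74 [ 619.5 -238.8   69.3]
endcap [446.3 381.6  62.2]
```

Request:
move_arm(
  plan=[-25,39,0,0,0,0,85,-25,39,0,0,0,0,85,-25,39,0,0,0,0,85,-25,39,0,0,0,0,85,-25,39,0,0,0,0,85,-25,39,0,0,0,0,85,-26,38,0,0,0,0,85,0,0,-40,0,0,0,85,0,0,-30,0,0,0,85,0,0,0,0,0,0,85,0,0,0,0,0,0,85],
)

```text
time: 15.6
eef_pos: [0.413, 0.1824, 0.0938]
tcp_rot: [-0.001, 1.0, -0.0, -0.0]
contact_force: [0.3, 0.7, -0.0]
opening: 0.995
finger_force: 0.0
```

Run:
```python
from h import *
print(ctrl.get_state()['eef_pos'],ctrl.get_state()['tcp_rot'])
```

```text
[0.41301745 0.1824324  0.09382316] [-7.45256255e-04  9.99999597e-01 -4.59148789e-05 -4.98999677e-04]
```

Request:
move_arm(
  plan=[0,-1,-40,0,0,0,85,0,0,-40,0,0,0,85,0,0,-14,0,0,0,85,0,0,0,0,0,0,85,0,0,0,0,0,0,20,0,0,0,0,0,0,20,0,0,0,0,0,0,20,0,0,0,0,0,0,20,0,0,0,0,0,0,20,0,0,0,0,0,0,20],
)

```text
time: 16.6
eef_pos: [0.416, 0.1814, 0.0023]
tcp_rot: [0.0, 1.0, 0.001, 0.002]
contact_force: [-0.0, 0.3, 7.1]
opening: 0.563
finger_force: 62.4
```

Request:
move_arm(
  plan=[0,0,30,0,0,0,20,0,0,40,0,0,0,20,0,0,40,0,0,0,20,0,0,30,0,0,0,20,35,-30,0,0,0,0,20,35,-30,0,0,0,0,20,35,-30,0,0,0,0,20,35,-30,0,0,0,0,20,35,-31,0,0,0,0,20,0,0,0,0,0,0,20,0,0,0,0,0,0,20,0,0,0,0,0,0,20],
)

```text
time: 17.8
eef_pos: [0.5873, 0.0305, 0.1391]
tcp_rot: [-0.0, 1.0, 0.0, -0.001]
contact_force: [-0.6, 0.5, -2.8]
opening: 0.565
finger_force: 63.9
```

```bash
cat > pl.py <<'E'
from h import *
s=ctrl.get_state();print(s['eef_pos'],s['contact_force'])
S=shot('scene',None);cv2.imwrite('pics/pl.png',cv2.resize(S['color'][190:290,290:410],(720,600),interpolation=cv2.INTER_CUBIC)[:,:,::-1])
E
python3 pl.py
```

```text
[0.58726657 0.0304573  0.13910854] [-0.579824    0.45317664 -2.77163039]
```

View pics/pl.png

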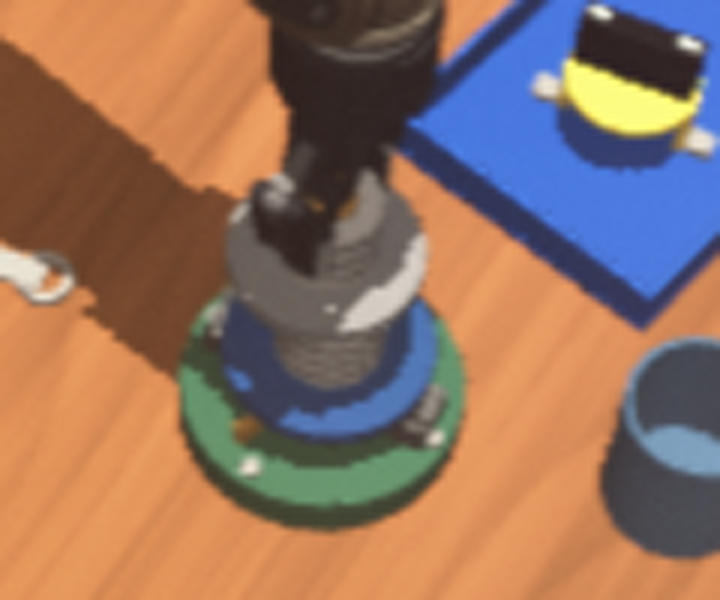

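Run:
```python
from h import *
S=shot('scene')
z6=lambda p:np.round((np.array(proj(S,p))+.5-[290,190])*6,1)
for x in(.589,.594):
    for z in(.03,.068,.151): print(x,z,z6([x,.0295,z]))
# extents of the grey flange and blue flange via hull
```

```text
0.589 0.03 [324.8 381.5]
0.589 0.068 [328.5 343.1]
0.589 0.151 [337. 253.]
0.594 0.03 [333.1 386. ]
0.594 0.068 [337.  347.7]
0.594 0.151 [346.  257.7]
```

The held p98 sits about 6 mm toward −x of the stack axis (flange centre column 327, expected 337). That agrees with the pose readings, so I correct it and lower.

Request:
move_arm(
  plan=[5.5,-1,0,0,0,0,20,0,0,-10,0,0,0,20,0,0,-8,0,0,0,20,0,0,-4,0,0,0,20,0,0,-3,0,0,0,20,0,0,-3,0,0,0,20,0,0,-2,0,0,0,20,0,0,0,0,0,0,20,0,0,0,0,0,0,20],
)

```text
time: 18.8
eef_pos: [0.5944, 0.0287, 0.1104]
tcp_rot: [-0.0, 1.0, -0.0, 0.0]
contact_force: [-1.6, -0.6, -0.7]
opening: 0.566
finger_force: 64.4
```

Request:
move_arm(
  plan=[-0.5,0,-1.5,0,0,0,20,0,0,-1.5,0,0,0,20,0,0,0,0,0,0,20,0,0,0,0,0,0,20],
)

```text
time: 19.2
eef_pos: [0.595, 0.0287, 0.1104]
tcp_rot: [-0.0, 1.0, -0.0, 0.002]
contact_force: [-3.9, -0.9, 9.4]
opening: 0.561
finger_force: 65.5
```

Request:
move_arm(
  plan=[0,0,2,0,0,0,85,0,0,0,0,0,0,85,0,0,0,0,0,0,85,0,0,0,0,0,0,85,0,0,40,0,0,0,85,0,0,40,0,0,0,85,0,-45,0,0,0,0,85,-10,-45,0,0,0,0,85,-10,-45,0,0,0,0,85,-10,-45,0,0,0,0,85,-10,-45,0,0,0,0,85,0,0,0,0,0,0,85],
)

```text
time: 20.4
eef_pos: [0.5524, -0.2012, 0.1885]
tcp_rot: [0.003, 1.0, -0.001, -0.0]
contact_force: [0.0, 0.7, 0.4]
opening: 0.998
finger_force: 0.0
```

Run:
```python
from m import *
print(ctrl.get_state()['eef_pos'])
print('stack98',top(318,205,16,.160))
S=shot('scene')
for k,w in(('p86',(473,271,22)),('p74',(419,202,20)),('endcap',(185,266,18))):
    try: print(k,flange(d,k,.012,w),top(*w,.052) if k!='endcap' else '')
    except Exception as e: print(k,e)
cv2.imwrite('pics/pl2.png',np.hstack([cv2.resize(d['color'][150:300,260:520],(520,300)),cv2.resize(S['color'][170:290,290:402],(280,300))])[:,:,::-1])
```

```text
[ 0.55284279 -0.19877104  0.18835342]
stack98 [588.2  29.4  50.7]
p86 [ 446.9 -371.8   85.4] [ 447.4 -373.1   43.1]
p74 max() iterable argument is empty
endcap [447.2 380.8  63.1]
```

View pics/pl2.png

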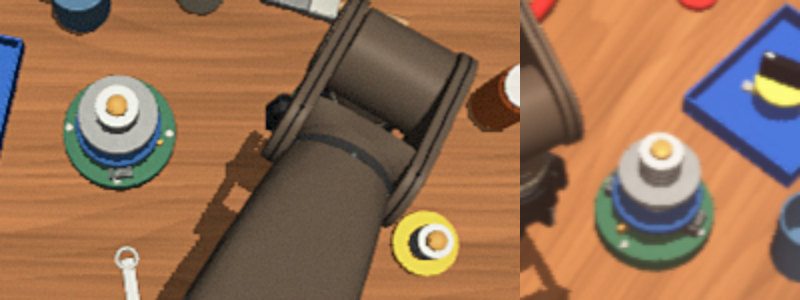

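p110 and p98 are stacked true (ring at 588.2, 29.4 against 587.0, 29.8). Next is p86.

Request:
move_arm(
  plan=[-20,-35,0,0,0,0,85,-20,-35,0,0,0,0,85,-20,-35,0,0,0,0,85,-20,-35,0,0,0,0,85,-22,-35,0,0,0,0,85,0,0,-40,0,0,0,85,0,0,-50,0,0,0,85,0,0,0,0,0,0,85,0,0,0,0,0,0,85,0,0,0,0,0,0,85],
)

```text
time: 21.5
eef_pos: [0.4535, -0.3719, 0.1017]
tcp_rot: [-0.001, 1.0, -0.002, 0.002]
contact_force: [0.3, -0.3, 0.8]
opening: 0.997
finger_force: 0.0
```

Request:
move_arm(
  plan=[-2,-1,-40,0,0,0,85,0,0,-40,0,0,0,85,0,0,-18,0,0,0,85,0,0,0,0,0,0,85,0,0,0,0,0,0,85,0,0,0,0,0,0,10,0,0,0,0,0,0,10,0,0,0,0,0,0,10,0,0,0,0,0,0,10,0,0,0,0,0,0,10,0,0,0,0,0,0,10],
)

```text
time: 22.6
eef_pos: [0.4506, -0.3735, 0.0027]
tcp_rot: [-0.0, 1.0, -0.001, 0.001]
contact_force: [-0.6, 0.6, 6.4]
opening: 0.49
finger_force: 61.9
```

Request:
move_arm(
  plan=[0,0,0,0,0,0,10],
)

```text
time: 22.7
eef_pos: [0.4507, -0.3735, 0.0027]
tcp_rot: [-0.0, 1.0, -0.001, 0.001]
contact_force: [-0.5, 0.5, 5.6]
opening: 0.493
finger_force: 61.9
```

Request:
move_arm(
  plan=[0,0,40,0,0,0,10,0,0,45,0,0,0,10,0,0,45,0,0,0,10,0,0,45,0,0,0,10,0,0,15,0,0,0,10,15,45,0,0,0,0,10,15,45,0,0,0,0,10,15,45,0,0,0,0,10,15,45,0,0,0,0,10,15,45,0,0,0,0,10,15,45,0,0,0,0,10,15,45,0,0,0,0,10],
)

```text
time: 23.9
eef_pos: [0.5535, -0.055, 0.1879]
tcp_rot: [0.0, 1.0, 0.001, -0.002]
contact_force: [0.1, -0.1, -2.3]
opening: 0.49
finger_force: 62.1
```

Request:
move_arm(
  plan=[16,44,0,0,0,0,10,17,44,0,0,0,0,10,0,0,0,0,0,0,10,0,0,0,0,0,0,10,0,0,0,0,0,0,10],
)

```text
time: 24.4
eef_pos: [0.5865, 0.0301, 0.1888]
tcp_rot: [0.0, 1.0, -0.0, -0.002]
contact_force: [0.6, 0.0, -1.6]
opening: 0.492
finger_force: 62.3
```

Run:
```python
from h import *
s=ctrl.get_state();print(s['eef_pos'],s['contact_force'])
```

```text
[0.58648325 0.03012988 0.18884045] [ 0.57341715  0.00487575 -1.61614193]
```

Run:
```python
from h import *
S=shot('scene')
for n,col,z,zc in(('yel',((22,120,60),(36,255,255)),.198,None),('blue',COL['p110'],.068,None)):
    p=proj(S,[.588,.0295,z]); c,_=blob(S,*col,(p[0],p[1],26)); x,y,w,h=cv2.boundingRect(c); print(n,'centre col',x+w/2-.5,'exp',p[0],'w',w)
```

```text
yel centre col 355.5 exp 346.2398346687665 w 12
blue centre col 347.0 exp 343.9633998707029 w 19
```

Request:
move_arm(
  plan=[2.5,-1,0,0,0,0,10,0,0,-10,0,0,0,10,0,0,-6,0,0,0,10,0,0,-3,0,0,0,10,0,0,-3,0,0,0,10,0,0,0,0,0,0,10,0,0,0,0,0,0,10],
)

```text
time: 25.15
eef_pos: [0.5902, 0.0298, 0.1688]
tcp_rot: [-0.0, 1.0, -0.0, 0.0]
contact_force: [-0.0, 0.9, -2.8]
opening: 0.496
finger_force: 62.3
```

Request:
move_arm(
  plan=[0,0,-2,0,0,0,10,0,0,-2,0,0,0,10,0,0,-2,0,0,0,10,0,0,-1.5,0,0,0,10,0,0,0,0,0,0,10,0,0,0,0,0,0,10],
)

```text
time: 25.75
eef_pos: [0.5906, 0.0297, 0.1627]
tcp_rot: [-0.0, 1.0, -0.0, 0.001]
contact_force: [-3.0, 0.1, 5.7]
opening: 0.494
finger_force: 62.8
```

Request:
move_arm(
  plan=[0,0,1,0,0,0,85,0,0,0,0,0,0,85,0,0,0,0,0,0,85,0,0,0,0,0,0,85,0,0,40,0,0,0,85,0,0,40,0,0,0,85,0,0,10,0,0,0,85,0,45,0,0,0,0,85,0,45,0,0,0,0,85,0,45,0,0,0,0,85,0,0,0,0,0,0,85],
)

```text
time: 26.85
eef_pos: [0.589, 0.1694, 0.2512]
tcp_rot: [-0.003, 1.0, 0.001, -0.001]
contact_force: [1.1, -0.5, 0.3]
opening: 0.995
finger_force: 0.0
```

Run:
```python
from m import *
print(ctrl.get_state()['eef_pos'])
print('stack86',top(318,203,16,.212))
for k,w in(('p74',(419,202,20)),('endcap',(185,266,18))):
    try: print(k,flange(d,k,.012,w),top(*w,.052) if k!='endcap' else '')
    except Exception as e: print(k,e)
```

```text
[0.58934303 0.16705202 0.25114032]
stack86 [588.2  29.9  43.1]
p74 [ 627.  -233.6   72.4] [ 629.5 -235.    37.7]
endcap [454.7 409.2   6.1]
```

Request:
move_arm(
  plan=[5,-45,0,0,0,0,85,5,-45,0,0,0,0,85,5,-45,0,0,0,0,85,5,-45,0,0,0,0,85,5,-45,0,0,0,0,85,5,-45,0,0,0,0,85,5,-45,0,0,0,0,85,5,-45,0,0,0,0,85,5,-43,0,0,0,0,85,0,0,-40,0,0,0,85,0,0,-40,0,0,0,85,0,0,-40,0,0,0,85],
)

```text
time: 28.1
eef_pos: [0.634, -0.2404, 0.1304]
tcp_rot: [0.001, 1.0, -0.0, -0.0]
contact_force: [0.1, -0.1, 0.2]
opening: 0.995
finger_force: 0.0
```

Request:
move_arm(
  plan=[0,0,-30,0,0,0,85,0,0,0,0,0,0,85,0,0,0,0,0,0,85,0,0,0,0,0,0,85],
)

```text
time: 28.5
eef_pos: [0.6364, -0.2396, 0.1051]
tcp_rot: [0.0, 1.0, -0.001, 0.002]
contact_force: [0.4, 0.1, 1.3]
opening: 0.998
finger_force: 0.0
```

Request:
move_arm(
  plan=[-3,4,-40,0,0,0,85,0,0,-40,0,0,0,85,0,0,-20,0,0,0,85,0,0,0,0,0,0,85,0,0,0,0,0,0,85,0,0,0,0,0,0,10,0,0,0,0,0,0,10,0,0,0,0,0,0,10,0,0,0,0,0,0,10,0,0,0,0,0,0,10,0,0,0,0,0,0,10],
)

```text
time: 29.6
eef_pos: [0.6333, -0.2349, 0.0041]
tcp_rot: [-0.0, 1.0, -0.001, 0.001]
contact_force: [-0.2, 0.5, 6.0]
opening: 0.419
finger_force: 60.8
```

Request:
move_arm(
  plan=[0,0,0,0,0,0,10,0,0,0,0,0,0,10],
)

```text
time: 29.8
eef_pos: [0.6333, -0.2349, 0.0041]
tcp_rot: [-0.0, 1.0, -0.001, 0.001]
contact_force: [-1.2, -0.0, 5.9]
opening: 0.424
finger_force: 60.8
```

Request:
move_arm(
  plan=[0,0,40,0,0,0,10,0,0,45,0,0,0,10,0,0,45,0,0,0,10,0,0,45,0,0,0,10,0,0,45,0,0,0,10,0,0,20,0,0,0,10,-7,44,0,0,0,0,10,-7,44,0,0,0,0,10,-7,44,0,0,0,0,10,-7,44,0,0,0,0,10,-8,44,0,0,0,0,10,-8,44,0,0,0,0,10],
)

```text
time: 31.0
eef_pos: [0.5867, 0.0315, 0.2409]
tcp_rot: [0.0, 1.0, 0.0, -0.001]
contact_force: [0.6, -0.0, -2.0]
opening: 0.425
finger_force: 60.6
```

Request:
move_arm(
  plan=[0,0,0,0,0,0,10,0,0,0,0,0,0,10,0,0,0,0,0,0,10,0,0,0,0,0,0,10],
)

```text
time: 31.4
eef_pos: [0.5882, 0.0284, 0.2418]
tcp_rot: [0.001, 1.0, -0.0, -0.0]
contact_force: [0.2, 0.1, -1.5]
opening: 0.424
finger_force: 60.8
```

Request:
move_arm(
  plan=[1.2,1.2,-8,0,0,0,10,0,0,-6,0,0,0,10,0,0,-3,0,0,0,10,0,0,-3,0,0,0,10,0,0,-3,0,0,0,10,0,0,0,0,0,0,10,0,0,0,0,0,0,10],
)

```text
time: 32.1
eef_pos: [0.5893, 0.0309, 0.2192]
tcp_rot: [-0.0, 1.0, -0.0, 0.0]
contact_force: [0.8, -0.7, -2.2]
opening: 0.422
finger_force: 60.8
```

Engaged with no contact force, so I seat it and let go.

Request:
move_arm(
  plan=[0,-1,-2,0,0,0,10,0,0,-2,0,0,0,10,0,0,-2,0,0,0,10,0,0,-2,0,0,0,10,0,0,0,0,0,0,10,0,0,0,0,0,0,10],
)

```text
time: 32.7
eef_pos: [0.5908, 0.0299, 0.2161]
tcp_rot: [-0.0, 1.0, -0.0, 0.003]
contact_force: [-2.9, 0.3, 11.2]
opening: 0.421
finger_force: 62.1
```

Request:
move_arm(
  plan=[-1,0,0,0,0,0,10,-1,0,0,0,0,0,10,0,0,-1,0,0,0,10,0,0,0,0,0,0,10],
)

```text
time: 33.1
eef_pos: [0.59, 0.0299, 0.2161]
tcp_rot: [-0.0, 1.0, -0.0, 0.004]
contact_force: [-1.2, -0.5, 11.4]
opening: 0.421
finger_force: 62.1
```

p74 picked up at z 4.1, and 4.1 + 212 = 216.1, so it is fully home. I release it and go for the end cap.

Request:
move_arm(
  plan=[0,0,3,0,0,0,10,0,0,0,0,0,0,85,0,0,0,0,0,0,85,0,0,0,0,0,0,85,0,0,0,0,0,0,85,0,0,40,0,0,0,85,0,0,40,0,0,0,85,0,-45,0,0,0,0,85,0,-45,0,0,0,0,85,0,0,0,0,0,0,85],
)

```text
time: 34.1
eef_pos: [0.5871, -0.0644, 0.293]
tcp_rot: [0.003, 1.0, -0.001, -0.0]
contact_force: [-0.4, 0.2, -0.6]
opening: 0.991
finger_force: 0.0
```

Run:
```python
from m import *
print(ctrl.get_state()['eef_pos'])
print('stack74',top(317,200,16,.264))
print(flange(d,'endcap',.012,(185,266,24)))
hsv=cv2.cvtColor(d['color'],cv2.COLOR_RGB2HSV); print(hsv[266,175:196].tolist())
```

```text
[ 0.58699912 -0.06216912  0.29267661]
stack74 [587.5  36.4  33.3]
[445.6 381.2  63.5]
[[1, 188, 235], [1, 190, 232], [1, 190, 232], [1, 191, 230], [2, 194, 230], [1, 187, 233], [1, 192, 232], [1, 187, 233], [1, 190, 232], [1, 190, 240], [1, 193, 221], [1, 211, 104], [0, 255, 57], [4, 228, 76], [0, 183, 71], [2, 241, 75], [1, 193, 186], [1, 196, 239], [1, 185, 233], [1, 181, 235], [2, 183, 243]]
```

Request:
move_arm(
  plan=[-13.5,44.5,0,0,0,0,85,-13.5,44.5,0,0,0,0,85,-13.5,44.5,0,0,0,0,85,-13.5,44.5,0,0,0,0,85,-13.5,44.5,0,0,0,0,85,-13.5,44.5,0,0,0,0,85,-13.5,44.5,0,0,0,0,85,-13.5,44.5,0,0,0,0,85,-13.5,44.5,0,0,0,0,85,-13.5,44,0,0,0,0,85,0,0,-40,0,0,0,85,0,0,-40,0,0,0,85],
)

```text
time: 35.35
eef_pos: [0.4512, 0.3875, 0.2136]
tcp_rot: [-0.002, 1.0, 0.001, 0.001]
contact_force: [1.0, -0.1, -0.2]
opening: 0.991
finger_force: 0.0
```

Request:
move_arm(
  plan=[0,0,-40,0,0,0,85,0,0,-40,0,0,0,85,0,0,-30,0,0,0,85,0,0,0,0,0,0,85,0,0,0,0,0,0,85,0,0,0,0,0,0,85],
)

```text
time: 35.95
eef_pos: [0.4535, 0.3857, 0.1058]
tcp_rot: [-0.0, 1.0, 0.001, 0.002]
contact_force: [0.7, 0.6, 0.8]
opening: 0.993
finger_force: 0.0
```

Run:
```python
from m import *
print(ctrl.get_state()['eef_pos'])
print('stack74',top(317,200,16,.264))
S=shot('scene'); print('endcap scene',flange(S,'endcap',.012,(361,164,16)))
cv2.imwrite('pics/z.png',np.hstack([cv2.resize(d['color'][160:260,260:380],(400,333)),cv2.resize(S['color'][130:290,300:420],(250,333))])[:,:,::-1])
```

```text
[0.45371348 0.38570337 0.10614243]
stack74 [587.1  29.9  37.8]
endcap scene [450.2 387.8  89.5]
```

View pics/z.png

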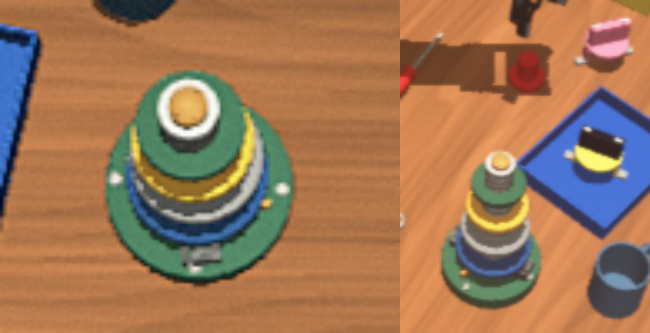

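All four pulleys stand concentric and level on the head. Now I grip the end cap.

Request:
move_arm(
  plan=[-3,-3.5,-40,0,0,0,85,0,0,-40,0,0,0,85,0,0,-22,0,0,0,85,0,0,0,0,0,0,85,0,0,0,0,0,0,85,0,0,0,0,0,0,10,0,0,0,0,0,0,10,0,0,0,0,0,0,10,0,0,0,0,0,0,10,0,0,0,0,0,0,10,0,0,0,0,0,0,10],
  newtons=50,
)

```text
time: 37.15
eef_pos: [0.4503, 0.3815, 0.0027]
tcp_rot: [-0.0, 1.0, 0.001, 0.001]
contact_force: [-0.3, -0.4, 5.4]
opening: 0.381
finger_force: 50.1
```

Request:
move_arm(
  plan=[0,0,0,0,0,0,10,0,0,0,0,0,0,10],
)

```text
time: 37.35
eef_pos: [0.4503, 0.3815, 0.0027]
tcp_rot: [-0.0, 1.0, 0.001, 0.001]
contact_force: [-0.2, -0.9, 5.8]
opening: 0.379
finger_force: 50.1
```

Request:
move_arm(
  plan=[0,0,40,0,0,0,10,0,0,45,0,0,0,10,0,0,45,0,0,0,10,0,0,45,0,0,0,10,0,0,45,0,0,0,10,0,0,45,0,0,0,10,0,0,27,0,0,0,10,17,-44,0,0,0,0,10,17,-44,0,0,0,0,10,17,-44,0,0,0,0,10,17,-44,0,0,0,0,10],
)

```text
time: 38.45
eef_pos: [0.517, 0.2034, 0.2922]
tcp_rot: [-0.0, 1.0, -0.0, -0.001]
contact_force: [1.1, 0.4, -1.5]
opening: 0.372
finger_force: 50.3
```

Request:
move_arm(
  plan=[17,-44,0,0,0,0,10,18,-44,0,0,0,0,10,18,-44,0,0,0,0,10,18,-44,0,0,0,0,10,0,0,0,0,0,0,10,0,0,0,0,0,0,10,0,0,0,0,0,0,10,0,0,0,0,0,0,10],
)

```text
time: 39.25
eef_pos: [0.5877, 0.0304, 0.293]
tcp_rot: [-0.001, 1.0, 0.0, -0.0]
contact_force: [-0.1, -0.0, -2.1]
opening: 0.38
finger_force: 50.4
```

Request:
move_arm(
  plan=[1.2,-0.5,-8,0,0,0,10,0,0,-6,0,0,0,10,0,0,-3,0,0,0,10,0,0,-3,0,0,0,10,0,0,-2,0,0,0,10,0,0,0,0,0,0,10,0,0,0,0,0,0,10],
)

```text
time: 39.95
eef_pos: [0.5895, 0.0285, 0.2714]
tcp_rot: [0.0, 1.0, 0.0, 0.0]
contact_force: [0.3, -0.1, -1.2]
opening: 0.376
finger_force: 50.4
```

Request:
move_arm(
  plan=[0,0.8,-2,0,0,0,10,0,0,-2,0,0,0,10,0,0,-2,0,0,0,10,0,0,0,0,0,0,10,0,0,0,0,0,0,10],
)

```text
time: 40.45
eef_pos: [0.5899, 0.0293, 0.2667]
tcp_rot: [-0.0, 1.0, -0.0, 0.001]
contact_force: [-1.1, -0.7, 5.4]
opening: 0.378
finger_force: 50.9
```

Home (266.7). I release and back off.

Request:
move_arm(
  plan=[0,0,2,0,0,0,10,0,0,0,0,0,0,85,0,0,0,0,0,0,85,0,0,0,0,0,0,85,0,0,0,0,0,0,85,0,0,40,0,0,0,85,0,0,40,0,0,0,85,0,45,0,0,0,0,85,0,45,0,0,0,0,85,0,45,0,0,0,0,85,0,45,0,0,0,0,85,0,0,0,0,0,0,85],
)

```text
time: 41.65
eef_pos: [0.5886, 0.2141, 0.3468]
tcp_rot: [-0.003, 1.0, 0.001, -0.0]
contact_force: [-1.0, -0.3, -0.3]
opening: 0.996
finger_force: 0.0
```

Run:
```python
from m import *
S=shot('scene')
cv2.imwrite('pics/end.png',np.hstack([cv2.resize(d['color'][150:270,180:380],(500,300)),cv2.resize(S['color'][170:290,290:410],(300,300))])[:,:,::-1])
```

```text
(no output)
```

View pics/end.png

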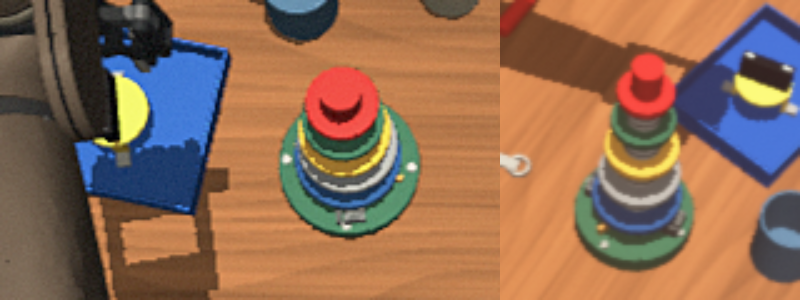

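The stack is complete with the red cap on top, and the guard is in the tray. I let it settle one moment and hand in.

Request:
move_arm(
  plan=[0,0,0,0,0,0,85,0,0,0,0,0,0,85,0,0,0,0,0,0,85],
)

```text
time: 42.05
eef_pos: [0.5897, 0.208, 0.3473]
tcp_rot: [0.001, 1.0, -0.0, 0.0]
contact_force: [0.6, -0.2, -0.7]
opening: 0.996
finger_force: 0.0
```

```bash
python3 -c "
from plant import order
print(order.sign_off())"
```

```text
the job is handed in; nothing more can be done
None
```

The guard cap is in the blue tray, all four pulleys and the red end cap are seated on the head in order, and the job was handed in at about 42 s; the sign-off returned no verdict.

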